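Load the bottle holders by size

ROBOT

A 6-joint arm with a two-finger parallel gripper is mounted at the origin on a cart in front of the work surface, level with it; the furniture and walls round the work are solid. World frame = base frame: x ahead of the robot, y to its left, z up, the work surface at z = 0. Lengths are in m, angles in degrees, forces in N, time in s.
With the tool pointing down it reaches from about 0.4 to 0.825 m from the base axis. Payload 7 kg.
Tool frame: the origin (TCP) lies midway between the tips of the shut fingers; the grasp point (between the pads) lies 19 mm behind it; z points along the fingers, y is the line along which they close (so a half turn about z gives the same grasp; the last joint's range is limited). The gripper opens to 88 mm and grips with 3 to 60 N. Pads are 19 mm wide; open, the fingers measure 130 mm over their backs; the gripper's body (78 mm by 193 mm) begins 47 mm behind the grasp point.
Start: joints at [-52.706, 20.546, 0.682, 0, -70.136, -16.507], TCP at [0.24, -0.631, 0.227] pointing down, gripper open.
Joint ranges: [-176.03, 176.03], [-82.01, 121.73], [-58.28, 71.71], [-173.87, 95.51], [-174.79, -0.11], [-173.66, 173.66]. Speed limits (degrees/s): [136.94, 136.94, 172.46, 180, 180, 180].

INTERFACE

Orientations are given as [roll, pitch, yaw] about the fixed x, y, z axes, in that order (R = Rz(yaw) Ry(pitch) Rx(roll)).
In Python, from plant import ctrl, viewer, close_job gives the robot as it stands. The module is installed in compiled form; this text tells all that it offers.
- The arm moves only by the tool step_arm, never from a script. Its argument "moves" is a list that holds one entry, the list of rows, each a list of 5 numbers: the shift along the world's x, y, z in cm, then the turn about the world's z in rad, then the finger opening in cm, from 0 to 8.76. In form: [[[tx, ty, tz, twist, grip], ...]]. A call has 1 to 10 rows; each row shifts and turns the commanded pose from where the row before left it; what a row does not reach is not made up. A row lasts 1/10 s, in which the tool goes at most 50 mm and 8.59 degrees, less where a joint would pass 70% of its speed; a pose out of reach is approached as far as the arm can. A call with a gripper value outside its range is refused whole. The fingers move at their own pace and stop on an object; the grip force is fixed at half the most. Time passes only in rows, so rows that do not move let the fingers close. It gives the time, the measured TCP pose, the force, the opening and the grip force at its end, in the units of the state.
- ctrl.get_obs(): the state, without advancing time (a new reading comes with each control period).
- viewer.snapshot(name): name is "scene" or "top" or "wrist"; returns (picture, depth): 420x560x3 uint8, blue, green, red; 420x560 float32, m along the optical axis (not along the pixel's ray), 0 where there is no reading.
- viewer.camera_info(name): a dict with "camera_matrix" (3x3 intrinsics, pixels), "k1" (the pictures are not rectified: a ray, as slopes to the right and down, at radius r is drawn at 1 + k1 r^2 times it, then the intrinsics apply), "eye" and "orientation" of the camera in the world. Camera axes: x right, y down, z forward; pixel columns grow to the right and rows downward; lengths in m; the calibration is good to about 2 mm. A picture is of the moment at which its call begins: read the wrist's pose just before it. camera_info takes no time and is no camera call; for the wrist camera it gives the pose at the moment of the call.
- close_job(): hands the job in; it is judged then, once.
The state is a dict: "clock": time; "joint_pos": joint angles; "qvel": joint speeds; "tau": joint torques, N m; "tool_pos": TCP position; "orientation": TCP orientation; "force": force on the tool from outside, world axes, zero at the start; "moment": the same for the moment, N m; "opening": finger opening in m; "gripper_force": force on a finger pad.
Only numpy, scipy, OpenCV 4.12 (cv2) and the standard library are available. Lean on these libraries where they do the work, as an engineer would, in place of code of your own. Each camera call takes 0.05 s, during which the arm holds its last target. There are 200 camera calls.

TASK

Stand each of the four screw-capped containers that stand along the front edge of the bench (the vial and the three reagent bottles) inside the rim of its own round holder, matched by size: the smallest container in the smallest holder, the next in the next, and the largest in the largest holder. Keep them upright all the way, leave them standing released on the holders' floors, and leave the beaker, the tape roll and everything else where they are.

Things in the scene. Friction and masses are not known exactly. Their poses are not given: they have to be found in the camera images.
- vial: Origin at the centre of its underside, z up along its axis; round, so its yaw does not matter. Starts upright on the bench, in the front row. The smallest container: clear glass screw vial with white cap, 23 mm across, 52 mm high (firm to grip up to 45 mm), 25 g. Grip it across its body.
- small_bottle: Origin at the centre of its underside, z up along its axis; round, so its yaw does not matter. Starts upright on the bench, in the front row. The second smallest: small white reagent bottle with a white screw cap, body 48 mm across and 60 mm high, above that the shoulder and cap, at most 44 mm across, up to 87 mm; 0.12 kg. The cap is fixed and may be gripped.
- medium_bottle: Origin at the centre of its underside, z up along its axis; round, so its yaw does not matter. Starts upright on the bench, in the front row. The second largest: white reagent bottle with blue screw cap, body 62 mm across and 84 mm high, shoulder up to 103 mm, cap 40 mm across from 103 to 122 mm height; 0.36 kg. The cap is fixed and may be gripped.
- large_bottle: Origin at the centre of its underside, z up along its axis; round, so its yaw does not matter. Starts upright on the bench, in the front row. The largest: brown reagent bottle with red screw cap, body 68 mm across and 98 mm high, shoulder up to 119 mm, cap 41 mm across from 119 to 143 mm height; 0.45 kg. The cap is fixed and may be gripped.
- holder_40: Round low open-topped dish holder of grey plastic, fixed to the bench, 40 mm bore inside the rim, 46 mm across the rim outside (its foot is 5 mm wider), rim top 14 mm high, rim wall 3 mm, inner floor 4 mm above the bench; origin at the centre of its underside, z up. The smallest holder.
- holder_64: Round low open-topped dish holder of grey plastic, fixed to the bench, 64 mm bore inside the rim, 70 mm across the rim outside (its foot is 5 mm wider), rim top 14 mm high, rim wall 3 mm, inner floor 4 mm above the bench; origin at the centre of its underside, z up. The second smallest holder.
- holder_80: Round low open-topped dish holder of grey plastic, fixed to the bench, 80 mm bore inside the rim, 86 mm across the rim outside (its foot is 5 mm wider), rim top 14 mm high, rim wall 3 mm, inner floor 4 mm above the bench; origin at the centre of its underside, z up. The second largest holder.
- holder_94: Round low open-topped dish holder of grey plastic, fixed to the bench, 94 mm bore inside the rim, 100 mm across the rim outside (its foot is 5 mm wider), rim top 14 mm high, rim wall 3 mm, inner floor 4 mm above the bench; origin at the centre of its underside, z up. The largest holder.
- beaker: Bystander, loose: small clear open beaker without cap, 46 mm across, 56 mm high; origin at the centre of its underside. Leave it.
- tape_roll: Bystander, loose: flat black roll of tape, 58 mm across, 19 mm high; origin at the centre of its underside. Leave it.
Mind the look-alikes: they are no part of the job. What is shaped like the vial but yellow is not meant.

How it is judged (in metres and radians):
At the end, for the whole second after the job is handed in: Each container stands released, upright (0.1 rad) and at rest on the floor of its own holder, its axis within 10 mm (vial, small bottle), 11 mm (medium bottle) or 15 mm (large bottle) of the holder's axis; beaker and tape roll within 30 mm of where they stood (horizontal distance between vial and holder_40 below 0.01 m and z of vial in the frame of holder_40 below 0.008 m and angle between each of vial, small_bottle, medium_bottle, large_bottle's own z axis and vertical below 0.1 rad and linear speed of each of vial, small_bottle, medium_bottle, large_bottle below 0.02 m/s and angular speed of each of vial, small_bottle, medium_bottle, large_bottle below 0.3 rad/s and horizontal distance between small_bottle and holder_64 below 0.01 m and z of small_bottle in the frame of holder_64 below 0.008 m and horizontal distance between medium_bottle and holder_80 below 0.011 m and z of medium_bottle in the frame of holder_80 below 0.008 m and horizontal distance between large_bottle and holder_94 below 0.015 m and z of large_bottle in the frame of holder_94 below 0.008 m and distance of each of beaker, tape_roll from where it was at the start of the episode below 0.03 m); the robot touches nothing.
It fails at once if a container was tipped over (more than 0.6 rad) (angle between any of vial, small_bottle, medium_bottle, large_bottle's own z axis and vertical above 0.6 rad).
It fails at once if the beaker or the tape roll was shifted more than 30 mm or the beaker tipped (distance of any of beaker, tape_roll from where it was at the start of the episode above 0.03 m or angle between beaker's own z axis and vertical above 0.6 rad).
It also fails if it takes over 115 s, if anything falls off the work surface, if the arm or the gripper's body presses on something with over 40 N, if the wrist force passes 120 N, or if a joint passes its speed limit or range.

## Working session

There is one attempt and no reset: what is moved stays moved. The work goes in short steps, Python scripts to look and compute and a tool call to move; the robot and the scene stay as the last step left them, time stands still between calls to the robot, and variables do not carry over. Pictures are saved under pics/ and viewed, at most 14 in all, crops included, and the job is handed in when it is done.

Besides the shell and the picture viewer there is one more tool, called after ">>>" as a command line: name --argument value ..., lists and objects as JSON in quotes. step_arm: Moves the arm, as the interface text tells. Its arguments: {"type":"object","properties":{"moves":{"type":"array","items":{"type":"array","items":{"type":"array","items":{"type":"number"}}}}},"required":["moves"]}

```bash
mkdir -p pics
cat > h.py <<'E'
import numpy as np, cv2
from plant import ctrl, viewer, close_job
from scipy.spatial.transform import Rotation as Ro
def Rm(o):
    o=np.array(o,float)
    if o.shape==(3,3): return o
    if o.shape==(4,): return Ro.from_quat(o).as_matrix()
    return Ro.from_euler('xyz',o,degrees=True).as_matrix()
def rays(info,u,v):
    K=np.array(info['camera_matrix']);D=np.array([info['k1'],0,0,0.])
    d=cv2.undistortPoints(np.stack([u,v],-1).reshape(-1,1,2).astype(float),K,D)[:,0]
    return np.c_[d,np.ones(len(d))]
def cloud(info,depth):
    v,u=np.mgrid[:depth.shape[0],:depth.shape[1]]
    r=rays(info,u.ravel(),v.ravel())*depth.ravel()[:,None]
    return (r@Rm(info['orientation']).T+np.array(info['eye'])).reshape(*depth.shape,3)
def onplane(info,u,v,z):
    r=rays(info,np.atleast_1d(u),np.atleast_1d(v))@Rm(info['orientation']).T;e=np.array(info['eye'])
    return e+r*((z-e[2])/r[:,2])[:,None]
E
python3 - <<'E'
from h import *
for n in('scene','top'):
    i=viewer.camera_info(n);print(i)
    p,d=viewer.snapshot(n);cv2.imwrite(f'pics/{n}0.png',p);np.savez(f'{n}0.npz',p=p,d=d)
print(ctrl.get_obs())
E
```

```text
{'camera_matrix': array([[427.19526263,   0.        , 289.10696928],
       [  0.        , 427.19526263, 214.78687964],
       [  0.        ,   0.        ,   1.        ]]), 'k1': -0.06720463848580384, 'eye': array([ 0.72272088, -0.47377325,  0.80106721]), 'orientation': array([-149.73138994,    0.81306631,   14.19598014])}
{'camera_matrix': array([[445.71913741,   0.        , 277.8943192 ],
       [  0.        , 445.71913741, 210.8128155 ],
       [  0.        ,   0.        ,   1.        ]]), 'k1': -0.07503584914189651, 'eye': array([ 0.50507125, -0.05557525,  0.96477094]), 'orientation': array([-174.76923022,    1.59512023,  -89.75291868])}
{'clock': 0.1, 'joint_pos': array([-5.27068821e+01,  2.05891738e+01,  6.39251009e-01, -1.73610625e-02,
       -7.01377751e+01, -1.65057646e+01]), 'qvel': array([-0.00990404, -0.05274307,  0.07498414,  0.04028706, -0.01426521,
       -0.01733981]), 'tau': array([-4.51554341e-03, -5.84161878e+01,  2.93746662e+01,  7.01562256e+00,
        1.00647920e-02, -5.99026475e-05]), 'tool_pos': array([ 0.23935689, -0.63065893,  0.22569851]), 'orientation': array([ 1.79911279e+02, -9.26947124e-03, -1.59218551e+02]), 'force': array([-0.36740663,  1.20862354, -0.4276922 ]), 'moment': array([ 0.01459728, -0.02433582,  0.03828601]), 'gripper_force': 0.0, 'opening': 0.08733134136354793}
```

View pics/scene0.png

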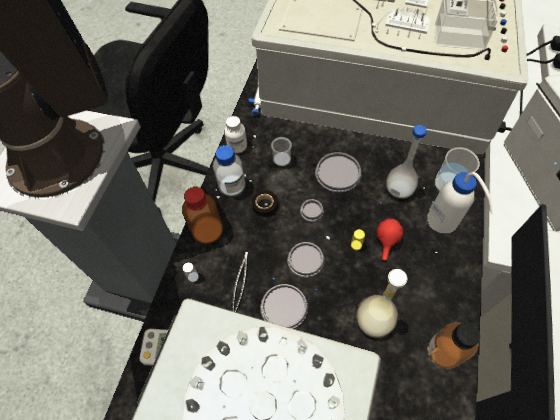

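View pics/top0.png

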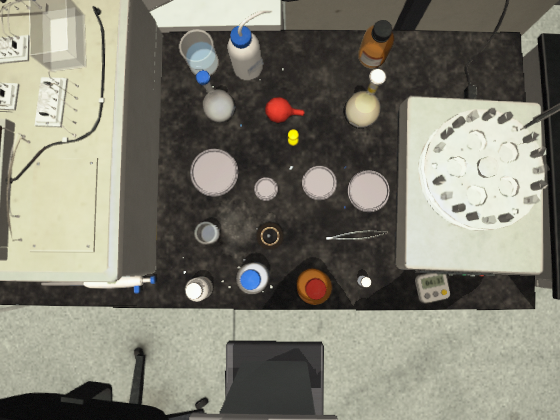

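Run:
```python
from h import *
seeds={'top':dict(small=(197,290,.087),med=(251,280,.122),large=(316,289,.143),vial=(366,282,.052),hA=(214,172,0),h40=(265,189,0),hB=(319,183,0),hC=(368,191,0)),
'scene':dict(small=(235,124,.087),med=(225,156,.122),large=(194,196,.143),vial=(188,267,.052),hA=(339,172,0),h40=(312,210,0),hB=(306,260,0),hC=(284,307,0))}
for n in('top','scene'):
    z=np.load(f'{n}0.npz');p,d=z['p'],z['d'];i=viewer.camera_info(n);C=cloud(i,d)
    for k,(u,v,h) in seeds[n].items():
        if h:
            w=C[v-22:v+23,u-22:u+23].reshape(-1,3); m=abs(w[:,2]-h)<.006; q=w[m]
            c=(np.percentile(q[:,:2],2,axis=0)+np.percentile(q[:,:2],98,axis=0))/2 if len(q)>5 else None
            print(n,k,len(q),c,np.ptp(q[:,:2],axis=0) if len(q) else '', 'seedray',onplane(i,u,v,h)[0][:2])
        else:
            g=cv2.cvtColor(p,cv2.COLOR_BGR2GRAY); m=(g>75).astype(np.uint8)
            _,lab=cv2.connectedComponents(m); b=(lab==lab[v,u]).astype(np.uint8)
            cs,_=cv2.findContours(b,cv2.RETR_EXTERNAL,cv2.CHAIN_APPROX_NONE);c=max(cs,key=cv2.contourArea)[:,0]
            w=onplane(i,c[:,0],c[:,1],.014)[:,:2].astype(np.float32)
            (e,ax,an)=cv2.fitEllipse(w*1000);print(n,k,np.round(e,1),np.round(ax,1))
```

```text
top small 219 [0.42770176 0.13454275] [0.03120293 0.03190006] seedray [0.42874676 0.12763665]
top med 323 [0.45326422 0.02133304] [0.03755534 0.03622064] seedray [0.45146093 0.01823979]
top large 341 [ 0.43741172 -0.10090313] [0.0366865 0.0365466] seedray [ 0.43716932 -0.10250537]
top vial 91 [ 0.44469785 -0.20805068] [0.02039638 0.02041439] seedray [ 0.44402205 -0.20902039]
top hA [676.6 111.5] [103.1 104.7]
top h40 [640.2  -1.8] [50.  50.4]
top hB [ 653.6 -117.1] [73.5 73.8]
top hC [ 636.  -222.8] [89.  89.4]
scene small 141 [0.4291112  0.13234608] [0.03315993 0.03164474] seedray [0.43632347 0.12602203]
scene med 235 [0.45326072 0.01812418] [0.03805128 0.03726775] seedray [0.45719573 0.01033225]
scene large 307 [ 0.43792286 -0.10333821] [0.03882576 0.03747999] seedray [ 0.43921171 -0.10641385]
scene vial 104 [ 0.44472459 -0.21034178] [0.02101905 0.02142199] seedray [ 0.44581828 -0.21033786]
scene hA [678.1 106.5] [101.1 109.8]
scene h40 [641.7  -6.2] [48.3 52.5]
scene hB [ 655.7 -122.7] [72.5 75.9]
scene hC [ 607.4 -333.2] [293.4 405.2]
```

Run:
```python
from h import *
z=np.load('top0.npz');i=viewer.camera_info('top');C=cloud(i,z['d']).reshape(-1,3)[z['d'].ravel()>0]
np.set_printoptions(linewidth=250)
print('cols y from .45 down; rows x; max height mm')
ys=np.arange(.44,-.56,-.04)
print('y',(ys*100).round().astype(int))
for x in np.arange(.30,.92,.04):
    r=[]
    for y in ys:
        m=(abs(C[:,0]-x)<.02)&(abs(C[:,1]-y)<.02); r.append(int(1000*np.percentile(C[m,2],98)) if m.sum()>3 else -9)
    print(int(x*100),r)
```

```text
cols y from .45 down; rows x; max height mm
y [ 44  40  36  32  28  24  20  16  12   8   4   0  -4  -8 -12 -16 -20 -24 -28 -32 -36 -40 -44 -48 -52]
30 [-780, -9, -9, -9, -778, -779, -776, -778, -9, -9, -9, -9, -9, -9, -9, -9, -778, -782, -9, -9, -9, -9, -780, -779, -777]
34 [-9, -9, -9, -9, -9, -9, -9, -9, -9, -9, -9, -9, -9, -9, -9, -9, -9, -9, -9, -9, -9, -9, -9, -9, -9]
37 [3, 2, 3, 2, 2, 3, 2, 3, 2, 2, 2, 2, 1, 3, 2, 3, 2, 2, 2, 2, 3, 2, 1, 1, 1]
41 [21, 24, 29, 30, 28, 19, 3, 89, 89, 3, 122, 123, 2, 145, 146, 2, 51, 2, 2, 18, 22, 19, 2, 2, 1]
45 [240, 241, 240, 241, 240, 239, 3, 67, 86, 3, 125, 124, 2, 144, 144, 2, 53, 2, 92, 93, 93, 94, 94, 94, 93]
49 [257, 241, 243, 243, 243, 239, 3, 3, 3, 3, 85, 83, 16, 2, 2, 2, 2, 2, 94, 95, 95, 95, 94, 95, 95]
53 [259, 273, 244, 243, 243, 240, 3, 33, 56, 53, 4, 21, 20, 3, 6, 9, 8, 6, 94, 95, 146, 167, 151, 145, 94]
57 [263, 284, 243, 243, 243, 239, 3, 3, 56, 4, 3, 19, 18, 3, 2, 3, 11, 13, 94, 148, 177, 179, 179, 175, 177]
61 [266, 286, 244, 243, 243, 239, 3, 3, 14, 13, 3, 15, 5, 13, 14, 9, 15, 13, 94, 179, 175, 149, 150, 176, 180]
65 [267, 279, 244, 243, 243, 240, 3, 15, 7, 14, 4, 14, 8, 15, 7, 14, 14, 15, 93, 151, 151, 163, 163, 151, 176]
69 [271, 264, 242, 269, 241, 239, 2, 15, 9, 15, 3, 3, 3, 6, 14, 2, 2, 3, 93, 179, 155, 150, 150, 177, 181]
73 [264, 248, 271, 279, 242, 239, 3, 2, 13, 11, 3, 3, 53, 53, 2, 2, 3, 2, 93, 178, 177, 179, 179, 192, 193]
77 [261, 238, 272, 293, 242, 239, 3, 3, 61, 59, 3, 46, 51, 2, 3, 41, 213, 74, 93, 95, 147, 179, 178, 95, 191]
81 [242, 238, 305, 305, 243, 240, 3, 3, 198, 198, 3, 52, 55, 20, 3, 54, 216, 99, 91, 95, 94, 95, 93, 94, 93]
85 [277, 250, 305, 305, 245, 239, 3, 3, 66, 56, 3, 3, 3, 3, 2, 3, 53, 2, 2, 3, 2, 3, 63, 2, 2]
89 [293, 303, 305, 305, 259, 239, 3, 90, 89, 124, 161, 121, 3, 3, 3, 3, 35, 94, 2, 2, 2, 3, 39, 2, 2]
```

Run:
```python
from h import *
for n in('top','scene'):
    z=np.load(f'{n}0.npz');i=viewer.camera_info(n);C=cloud(i,z['d']).reshape(-1,3)[z['d'].ravel()>0]
    for nm,a,b in(('flaskL',.02,.19),('flaskR',-.26,-.12)):
        for lo,hi in((.03,.07),(.07,.1),(.1,.13),(.13,.16),(.16,.19),(.19,.225)):
            m=(C[:,0]>.7)&(C[:,0]<.86)&(C[:,1]>a)&(C[:,1]<b)&(C[:,2]>lo)&(C[:,2]<hi)
            if m.sum()>3: print(n,nm,lo,m.sum(),np.percentile(C[m],[2,98],axis=0)[:,:2].round(3).tolist())
```

```text
top flaskL 0.03 536 [[0.788, 0.069], [0.845, 0.13]]
top flaskL 0.07 193 [[0.803, 0.085], [0.833, 0.118]]
top flaskL 0.1 47 [[0.812, 0.095], [0.822, 0.107]]
top flaskL 0.13 47 [[0.813, 0.097], [0.821, 0.108]]
top flaskL 0.16 28 [[0.808, 0.092], [0.819, 0.112]]
top flaskL 0.19 157 [[0.807, 0.092], [0.83, 0.115]]
top flaskR 0.03 559 [[0.775, -0.242], [0.839, -0.174]]
top flaskR 0.07 334 [[0.788, -0.231], [0.831, -0.187]]
top flaskR 0.1 73 [[0.801, -0.217], [0.816, -0.2]]
top flaskR 0.13 46 [[0.804, -0.214], [0.813, -0.201]]
top flaskR 0.16 37 [[0.802, -0.212], [0.812, -0.201]]
top flaskR 0.19 233 [[0.797, -0.219], [0.823, -0.194]]
scene flaskL 0.03 554 [[0.789, 0.068], [0.85, 0.108]]
scene flaskL 0.07 191 [[0.805, 0.084], [0.837, 0.106]]
scene flaskL 0.1 73 [[0.813, 0.093], [0.827, 0.1]]
scene flaskL 0.13 76 [[0.813, 0.095], [0.827, 0.102]]
scene flaskL 0.16 73 [[0.81, 0.091], [0.827, 0.101]]
scene flaskL 0.19 129 [[0.808, 0.09], [0.83, 0.113]]
scene flaskR 0.03 757 [[0.776, -0.246], [0.843, -0.187]]
scene flaskR 0.07 452 [[0.789, -0.233], [0.832, -0.193]]
scene flaskR 0.1 103 [[0.802, -0.22], [0.82, -0.207]]
scene flaskR 0.13 69 [[0.803, -0.218], [0.817, -0.209]]
scene flaskR 0.16 72 [[0.803, -0.217], [0.817, -0.21]]
scene flaskR 0.19 329 [[0.798, -0.222], [0.824, -0.197]]
```

>>> step_arm --moves '[[[2.05,4.2,0,0.12,8.7],[2.05,4.2,0,0.12,8.7],[2.05,4.2,0,0.12,8.7],[2.05,4.2,0,0.12,8.7],[2.05,4.2,0,0.12,8.7],[2.05,4.2,0,0.12,8.7],[2.05,4.2,0,0.12,8.7],[2.05,4.2,0,0.12,8.7],[2.05,4.2,0,0.12,8.7],[2.05,4.2,0,0.12,8.7]]]'

```text
clock: 1.1
tool_pos: [0.4448, -0.2092, 0.2266]
orientation: [-180.0, 0.0, -90.2]
force: [0.8, -0.9, -0.0]
opening: 0.087
gripper_force: 0.0
```

Run:
```python
from h import *
p,d=viewer.snapshot('wrist');i=viewer.camera_info('wrist');print(i);cv2.imwrite('pics/w1.png',p)
C=cloud(i,d);m=(d>0)&(C[...,2]>.044)&(C[...,2]<.06)&(abs(C[...,0]-.445)<.03)&(abs(C[...,1]+.209)<.03)
q=C[m];print(len(q),np.percentile(q,[2,50,98],axis=0))
```

```text
{'camera_matrix': array([[355.08898235,   0.        , 277.84073385],
       [  0.        , 355.08898235, 206.54934514],
       [  0.        ,   0.        ,   1.        ]]), 'k1': -0.03537985430317748, 'eye': array([ 0.44780038, -0.27075448,  0.38465978]), 'orientation': array([ 1.65909248e+02,  1.03304556e-01, -1.79666210e+02])}
397 [[ 0.43739467 -0.21753175  0.04754557]
 [ 0.44693961 -0.20829714  0.05171157]
 [ 0.45647032 -0.19841641  0.05324127]]
```

View pics/w1.png

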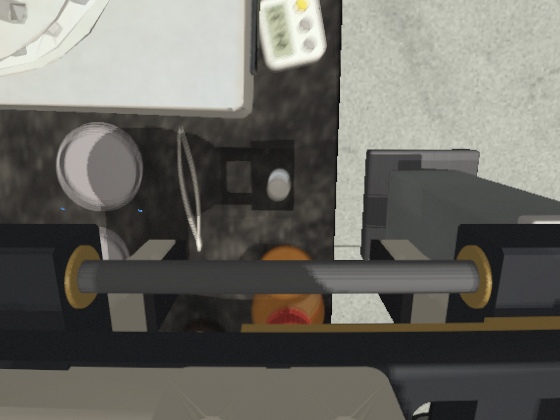

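>>> step_arm --moves '[[[0,0,-4,0,8.7],[0,0,-4,0,8.7],[0,0,-4,0,8.7],[0,0,-4,0,8.7],[0,0,-3,0,8.7],[0.1,0.05,-2.3,0,8.7],[0,0,0,0,5],[0,0,0,0,2],[0,0,0,0,1],[0,0,0,0,1]]]'

```text
clock: 2.15
tool_pos: [0.4465, -0.2106, 0.015]
orientation: [-179.8, -0.0, -90.5]
force: [0.5, 0.3, 0.0]
opening: 0.0605
gripper_force: 0.0
```

>>> step_arm --moves '[[[0,0,0,0,1],[0,0,0,0,1],[0,0,0,0,1]]]'

```text
clock: 2.45
tool_pos: [0.4457, -0.2106, 0.014]
orientation: [-180.0, -0.0, -90.5]
force: [-0.5, 0.4, 0.1]
opening: 0.0364
gripper_force: 0.0
```

>>> step_arm --moves '[[[0,0,0,0,1],[0,0,0,0,1],[0,0,0,0,1],[0,0,0,0,1],[0,0,0,0,1],[0,0,1,0,1],[0,0,2,0,1]]]'

```text
clock: 3.15
tool_pos: [0.4444, -0.2104, 0.0431]
orientation: [179.8, 0.0, -90.5]
force: [0.3, 0.2, -0.4]
opening: 0.0222
gripper_force: 30.0
```

>>> step_arm --moves '[[[0,0,4,0,1],[0,0,4,0,1],[3.26,3.47,0,0,1],[3.26,3.47,0,0,1],[3.26,3.47,0,0,1],[3.26,3.47,0,0,1],[3.26,3.47,0,0,1],[3.26,3.47,0,0,1],[0,0,-3,0,1],[0,0,-3,0,1]]]'

```text
clock: 4.15
tool_pos: [0.6426, -0.0006, 0.0638]
orientation: [-179.9, 0.0, -90.4]
force: [-0.1, -0.2, -0.2]
opening: 0.022
gripper_force: 30.0
```

```bash
cat > chk.py <<'E'
from h import *
import sys
o=ctrl.get_obs();print(o['tool_pos'].round(4),o['orientation'].round(1))
p,d=viewer.snapshot('wrist');i=viewer.camera_info('wrist');cv2.imwrite(f'pics/{sys.argv[1]}.png',p)
np.savez(f'{sys.argv[1]}.npz',p=p,d=d)
E
python3 chk.py w2
```

```text
[ 6.426e-01 -6.000e-04  6.380e-02] [-179.9    0.   -90.4]
```

View pics/w2.png

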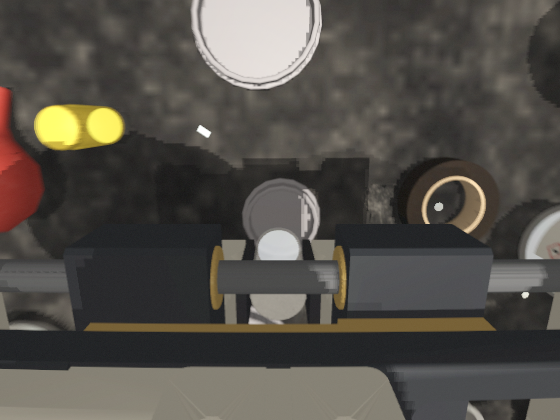

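Run:
```python
from h import *
i=viewer.camera_info('wrist')
for z in(0.0,.014):print(onplane(i,np.array([243,320,281]),np.array([214,214,180]),z).round(4)[:,:2].tolist())
d=np.load('w2.npz')['d'];C=cloud(i,d)
q=C[(d>0)&(abs(C[...,2]-.014)<.004)&(abs(C[...,0]-.64)<.04)&(abs(C[...,1])<.04)];print(len(q),np.percentile(q,[1,99],axis=0).round(4))
q=C[(d>0)&(C[...,2]>.085)&(C[...,2]<.11)&(abs(C[...,0]-.64)<.012)&(abs(C[...,1])<.015)];print(len(q),np.percentile(q,[1,99],axis=0).round(4))
```

```text
[[0.6601, -0.0088], [0.6115, -0.0083], [0.636, -0.0302]]
[[0.6587, -0.0126], [0.6133, -0.0121], [0.6362, -0.0326]]Traceback (most recent call last):
  File "<stdin>", line 5, in <module>
    return _quantile_unchecked(
        a, q, axis, out, overwrite_input, method, keepdims, weights)
    return _ureduce(a,
                    func=_quantile_ureduce_func,
    ...<5 lines>...
                    overwrite_input=overwrite_input,
                    method=method)
    r = func(a, **kwargs)
    result = _quantile(arr,
                       quantiles=q,
    ...<2 lines>...
                       out=out,
                       weights=wgt)
    slices_having_nans = np.isnan(arr[-1, ...])
                                  ~~~^^^^^^^^^
IndexError: index -1 is out of bounds for axis 0 with size 0
```

Run:
```python
from h import *
i=viewer.camera_info('wrist');print(i['eye'],i['orientation'])
z=np.load('w2.npz');d,p=z['d'],z['p'];C=cloud(i,d)
print(d[[200,40,126,205,250],[281,257,105,470,278]],C[[200,40,126,205,250],[281,257,105,470,278]].round(3).tolist())
cv2.imwrite('pics/w2c.png',cv2.resize(p[160:300,200:360],None,fx=4,fy=4,interpolation=cv2.INTER_CUBIC))
```

```text
[ 0.63897406 -0.06730814  0.21582492] [165.98403049  -0.36810601 179.47307416]
[0.22279595 0.20104258 0.19397512 0.22323298 0.14620143] [[0.636, -0.017, -0.001], [0.649, -0.111, -0.002], [0.733, -0.064, 0.016], [0.516, -0.013, -0.0], [0.639, -0.015, 0.078]]
```

View pics/w2c.png

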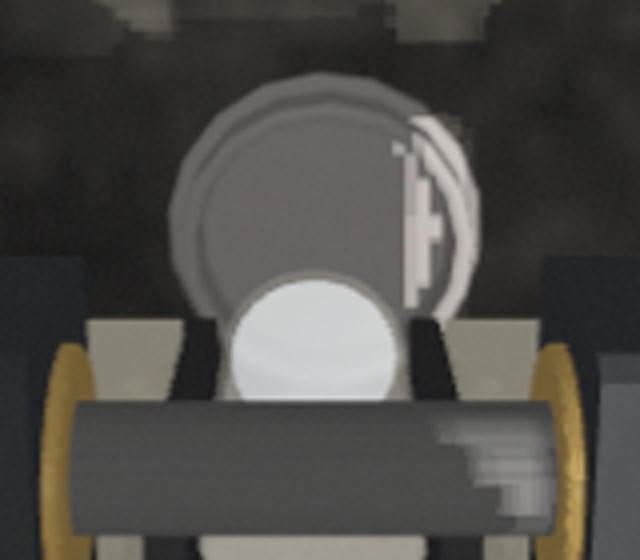

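Run:
```python
from h import *
z=np.load('w2.npz');d=z['d'];i=viewer.camera_info('wrist');print(i['eye'],i['orientation'])
print(d[232:262:4,266:292:4].round(3))
p,d=viewer.snapshot('scene');cv2.imwrite('pics/s2.png',cv2.resize(p[100:300,220:420],None,fx=3,fy=3,interpolation=cv2.INTER_CUBIC))
```

```text
[ 0.63897406 -0.06730814  0.21582492] [165.98403049  -0.36810601 179.47307416]
[[0.174 0.172 0.172 0.169 0.171 0.173 0.175]
 [0.168 0.165 0.164 0.164 0.165 0.166 0.169]
 [0.162 0.161 0.159 0.16  0.159 0.161 0.162]
 [0.157 0.156 0.153 0.155 0.154 0.156 0.159]
 [0.153 0.15  0.149 0.151 0.149 0.152 0.153]
 [0.147 0.145 0.145 0.143 0.144 0.145 0.149]
 [0.143 0.142 0.142 0.142 0.141 0.142 0.144]
 [0.085 0.085 0.084 0.085 0.085 0.085 0.086]]
```

View pics/s2.png

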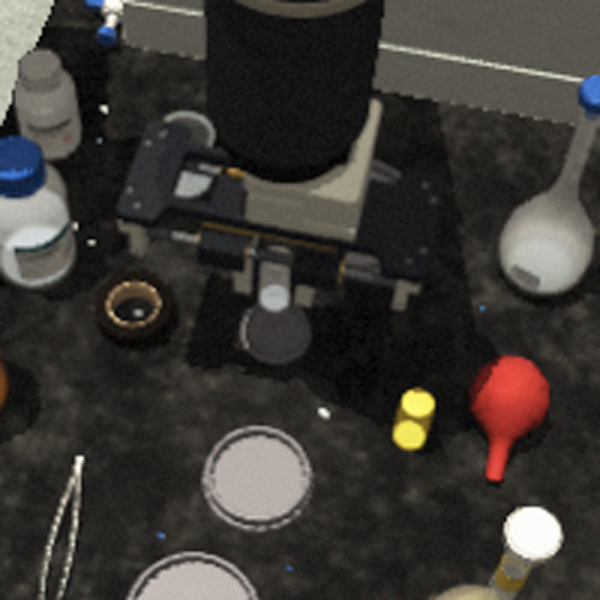

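>>> step_arm --moves '[[[-0.1,-0.15,-1.5,0,1],[0,0,-1.5,0,1],[0,0,-1.0,0,1],[0,0,-0.5,0,1],[0,0,0,0,1],[0,0,0,0,5],[0,0,0,0,5],[0,0,0,0,5],[0,0,0,0,5],[0,0,0,0,5]]]'

```text
clock: 5.25
tool_pos: [0.6402, -0.0038, 0.0188]
orientation: [-180.0, 0.0, -90.5]
force: [-0.2, 0.7, 0.6]
opening: 0.0493
gripper_force: 0.0
```

>>> step_arm --moves '[[[0,0,4.4,0,5],[0,0,4.4,0,8.7],[0,0,4.4,0,8.7],[0,0,4.4,0,8.7],[0,0,4.4,0,8.7],[-4.05,-2.0,0,0,8.7],[-4.05,-2.0,0,0,8.7],[-4.05,-2.0,0,0,8.7],[-4.05,-2.0,0,0,8.7],[-4.05,-2.0,0,0,8.7]]]'

```text
clock: 6.25
tool_pos: [0.4358, -0.1045, 0.2386]
orientation: [-180.0, 0.0, -90.4]
force: [0.5, -0.6, 0.0]
opening: 0.0866
gripper_force: 0.0
```

Run:
```python
from h import *
np.set_printoptions(suppress=True)
def mid(C,x,y,h,r):
    q=C[(abs(C[...,2]-h)<.006)&(np.hypot(C[...,0]-x,C[...,1]-y)<r)]
    return len(q),((np.percentile(q,2,axis=0)+np.percentile(q,98,axis=0))/2).round(4) if len(q)>5 else None
for n in('top','scene'):
    p,d=viewer.snapshot(n);C=cloud(viewer.camera_info(n),d);C[d==0]=9
    print(n,mid(C,.64,0,.056,.02))
    if n=='top':cv2.imwrite('pics/t3.png',cv2.resize(p[150:310,150:410],None,fx=3,fy=3))
p,d=viewer.snapshot('wrist');i=viewer.camera_info('wrist');C=cloud(i,d);C[d==0]=9
print('w',ctrl.get_obs()['tool_pos'].round(4),i['eye'],mid(C,.4377,-.1021,.143,.03))
```

```text
top (83, array([ 0.6426, -0.002 ,  0.0557]))
scene (80, array([ 0.6424, -0.0044,  0.0548]))
w [ 0.4357 -0.1047  0.2395] [ 0.43479583 -0.17042173  0.397472  ] (2009, array([ 0.4389, -0.1046,  0.1425]))
```

View pics/t3.png

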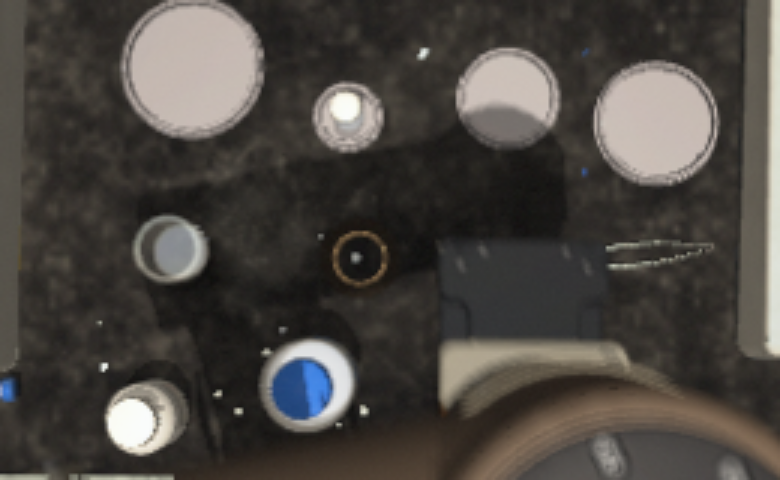

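>>> step_arm --moves '[[[0,0,-4,0,8.7],[0,0,-4,0,6],[0,0,-4.1,0,5],[0,0,0,0,3],[0,0,0,0,3],[0,0,0,0,3],[0,0,0,0,3],[0,0,0,0,3],[0,0,0,0,3]]]'

```text
clock: 7.3
tool_pos: [0.4382, -0.1039, 0.1191]
orientation: [-179.9, 0.0, -90.4]
force: [-2.4, 0.5, 7.1]
opening: 0.0393
gripper_force: 29.9
```

>>> step_arm --moves '[[[0,0,1,0,3],[0,0,3,0,3],[0,0,5,0,3],[3.43,3.1,0,0,3],[3.43,3.1,0,0,3],[3.43,3.1,0,0,3],[3.43,3.1,0,0,3],[3.43,3.1,0,0,3],[3.43,3.1,0,0,3],[3.43,3.1,0,0,3]]]'

```text
clock: 8.3
tool_pos: [0.6784, 0.1146, 0.2076]
orientation: [179.9, 0.0, -90.5]
force: [1.2, 0.1, -4.5]
opening: 0.0391
gripper_force: 30.0
```

>>> step_arm --moves '[[[0,0,-3,0,3],[0,0,-2,0,3]]]'

```text
clock: 8.5
tool_pos: [0.6774, 0.1144, 0.1553]
orientation: [179.8, -0.0, -90.4]
force: [-0.5, -2.2, -6.5]
opening: 0.0395
gripper_force: 30.0
```

```bash
python3 chk.py w4;python3 - <<'E'
from h import *
p,d=viewer.snapshot('scene');cv2.imwrite('pics/s4.png',p[60:340,180:480].repeat(2,0).repeat(2,1))
E
```

```text
[0.6774 0.1144 0.1553] [179.8  -0.  -90.4]
```

View pics/s4.png

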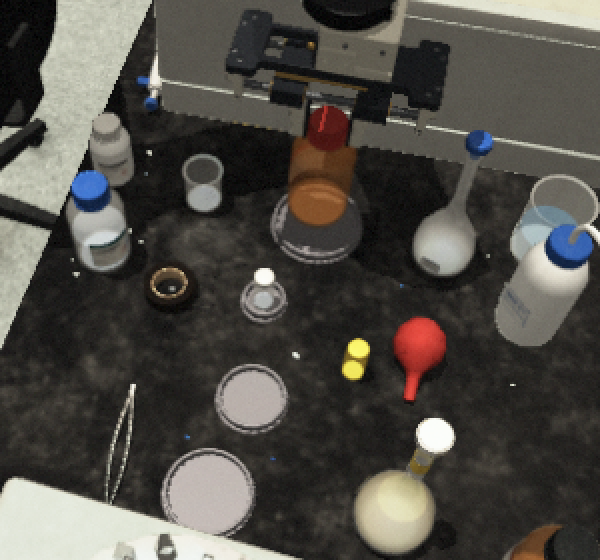

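View pics/w4.png

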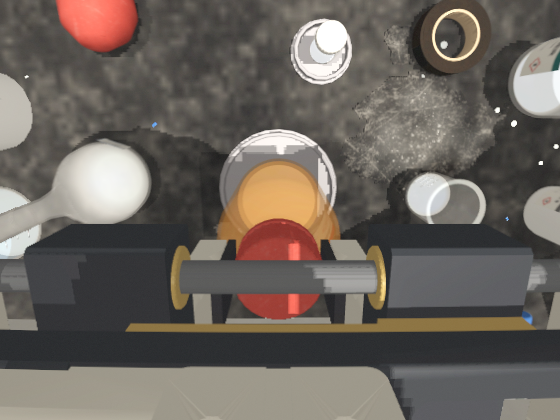

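>>> step_arm --moves '[[[0,0,-1.5,0,3],[0,0,-1.3,0,3],[0,0,-0.5,0,3],[0,0,-0.2,0,3],[0,0,0,0,3],[0,0,0,0,7],[0,0,0,0,7],[0,0,0,0,7],[0,0,0,0,7],[0,0,0,0,7]]]'

```text
clock: 9.6
tool_pos: [0.6779, 0.1131, 0.1227]
orientation: [-180.0, 0.0, -90.5]
force: [-0.6, -0.2, 0.1]
opening: 0.069
gripper_force: 0.0
```

>>> step_arm --moves '[[[0,0,3.2,0,8.7],[0,0,3.2,0,8.7],[0,0,3.3,0,8.7],[-4.5,-1.9,0,0,8.7],[-4.5,-1.9,0,0,8.7],[-4.5,-1.9,0,0,8.7],[-4.5,-1.9,0,0,8.7],[-4.5,-1.9,0,0,8.7],[0,0,0,0,8.7]]]'

```text
clock: 10.5
tool_pos: [0.4478, 0.016, 0.22]
orientation: [-180.0, 0.1, -90.5]
force: [0.7, 0.5, 0.6]
opening: 0.0866
gripper_force: 0.0
```

Run:
```python
from h import *
np.set_printoptions(suppress=True)
def mid(C,x,y,h,r):
    q=C[(abs(C[...,2]-h)<.006)&(np.hypot(C[...,0]-x,C[...,1]-y)<r)]
    return len(q),((np.percentile(q,2,axis=0)+np.percentile(q,98,axis=0))/2).round(4) if len(q)>5 else None
for n in('top','scene'):
    p,d=viewer.snapshot(n);C=cloud(viewer.camera_info(n),d);C[d==0]=9
    print(n,mid(C,.678,.114,.147,.03))
p,d=viewer.snapshot('wrist');i=viewer.camera_info('wrist');C=cloud(i,d);C[d==0]=9
print('w',ctrl.get_obs()['tool_pos'].round(4),i['eye'],mid(C,.4533,.0197,.122,.03))
```

```text
top (303, array([0.6781, 0.1157, 0.1466]))
scene (235, array([0.6783, 0.1133, 0.1455]))
w [0.4533 0.0183 0.2204] [ 0.45246966 -0.04741028  0.37843106] (1973, array([0.4524, 0.0176, 0.1215]))
```

>>> step_arm --moves '[[[0,0,-4,0,8.7],[0,0,-4,0,8.7],[0,0,-4,0,8.7],[0,0,-2.5,0,8.7],[0,0,-1.3,0,7],[0,0,0,0,5],[0,0,0,0,5],[0,0,0,0,5],[0,0,0,0,5],[0,0,0,0,5]]]'

```text
clock: 11.65
tool_pos: [0.4531, 0.0184, 0.0621]
orientation: [-179.9, 0.0, -90.5]
force: [0.1, -0.8, -3.0]
opening: 0.0615
gripper_force: 30.0
```

>>> step_arm --moves '[[[0,0,1,0,5],[0,0,3,0,5],[0,0,5,0,5],[2.64,-3.49,0,0,5],[2.64,-3.49,0,0,5],[2.64,-3.49,0,0,5],[2.64,-3.49,0,0,5],[2.64,-3.49,0,0,5],[2.64,-3.49,0,0,5],[2.64,-3.49,0,0,5]]]'

```text
clock: 12.65
tool_pos: [0.6383, -0.2278, 0.1524]
orientation: [-180.0, 0.0, -90.5]
force: [0.6, 0.8, -3.1]
opening: 0.0615
gripper_force: 30.0
```

>>> step_arm --moves '[[[0,0,-3,0,5],[0,0,-2,0,5],[0,0,0,0,5]]]'

```text
clock: 12.95
tool_pos: [0.6351, -0.2261, 0.0985]
orientation: [179.6, 0.1, -90.5]
force: [-2.1, 0.7, -4.6]
opening: 0.0614
gripper_force: 30.0
```

```bash
python3 chk.py w5
```

```text
[ 0.6351 -0.2261  0.0985] [ 1.796e+02  1.000e-01 -9.050e+01]
```

View pics/w5.png

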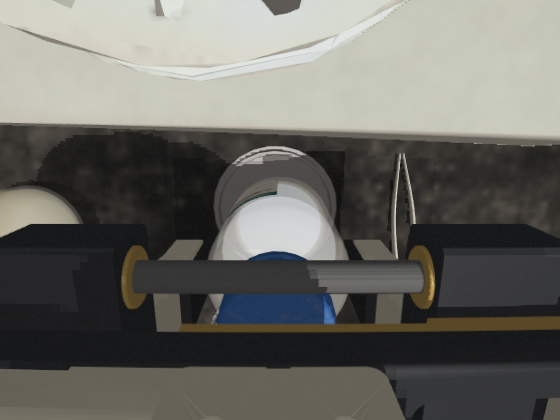

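>>> step_arm --moves '[[[0.1,-0.1,-1.5,0,5],[0,0,-1.3,0,5],[0,0,-0.5,0,5],[0,0,-0.2,0,5],[0,0,0,0,5],[0,0,0,0,8.7],[0,0,0,0,8.7],[0,0,0,0,8.7],[0,0,0,0,8.7],[0,0,0,0,8.7]]]'

```text
clock: 14.0
tool_pos: [0.6388, -0.2272, 0.0669]
orientation: [-180.0, -0.0, -90.5]
force: [-0.8, 0.6, 0.0]
opening: 0.0864
gripper_force: 0.0
```

>>> step_arm --moves '[[[0,0,4,0,8.7],[0,0,4.3,0,8.7],[0,0,4.3,0,8.7],[0,0,4.4,0,8.7]]]'

```text
clock: 14.4
tool_pos: [0.6382, -0.2271, 0.2383]
orientation: [180.0, -0.0, -90.5]
force: [0.9, 0.2, 0.6]
opening: 0.0871
gripper_force: 0.0
```

>>> step_arm --moves '[[[-2.33,3.99,0,0,8.7],[-2.33,3.99,0,0,8.7],[-2.33,3.99,0,0,8.7],[-2.33,3.99,0,0,8.7],[-2.33,3.99,0,0,8.7],[-2.33,3.99,0,0,8.7],[-2.33,3.99,0,0,8.7],[-2.33,3.99,0,0,8.7],[-2.33,3.99,0,0,8.7],[0,0,0,0,8.7]]]'

```text
clock: 15.4
tool_pos: [0.4269, 0.1357, 0.2373]
orientation: [-179.9, 0.1, -90.1]
force: [-0.4, 0.9, 0.2]
opening: 0.0865
gripper_force: 0.0
```

Run:
```python
from h import *
np.set_printoptions(suppress=True)
def mid(C,x,y,h,r):
    q=C[(abs(C[...,2]-h)<.006)&(np.hypot(C[...,0]-x,C[...,1]-y)<r)]
    return len(q),((np.percentile(q,2,axis=0)+np.percentile(q,98,axis=0))/2).round(4) if len(q)>5 else None
for n in('top','scene'):
    p,d=viewer.snapshot(n);C=cloud(viewer.camera_info(n),d);C[d==0]=9
    print(n,mid(C,.638,-.225,.126,.03))
p,d=viewer.snapshot('wrist');i=viewer.camera_info('wrist');C=cloud(i,d);C[d==0]=9
print('w',ctrl.get_obs()['tool_pos'].round(4),i['eye'],mid(C,.4284,.1334,.087,.025))
```

```text
top (317, array([ 0.6393, -0.2239,  0.1266]))
scene (399, array([ 0.6399, -0.2261,  0.1254]))
w [0.4288 0.1322 0.2369] [0.4283296  0.06659225 0.39489307] (1026, array([0.4271, 0.1312, 0.0857]))
```

>>> step_arm --moves '[[[0,0,-4,0,8.7],[0,0,-4,0,8.7],[0,0,-4,0,8.7],[0,0,-4,0,8.7],[0,0,-3,0,8.7],[0,0,-1.6,0,7],[0,0,0,0,4],[0,0,0,0,4],[0,0,0,0,4],[0,0,0,0,4]]]'

```text
clock: 16.55
tool_pos: [0.4296, 0.1322, 0.0317]
orientation: [-179.9, 0.1, -90.5]
force: [-2.6, -0.1, 2.0]
opening: 0.0523
gripper_force: 0.8
```

>>> step_arm --moves '[[[0,0,0,0,4],[0,0,0,0,4],[0,0,0,0,4]]]'

```text
clock: 16.85
tool_pos: [0.4292, 0.1321, 0.0315]
orientation: [-179.9, 0.0, -90.4]
force: [-1.2, -2.7, 7.7]
opening: 0.0477
gripper_force: 30.0
```

>>> step_arm --moves '[[[0,0,1.5,0,4],[0,0,4,0,4],[0,0,4,0,4],[2.83,-3.14,0,0,4],[2.83,-3.14,0,0,4],[2.83,-3.14,0,0,4],[2.83,-3.14,0,0,4],[2.83,-3.14,0,0,4],[2.83,-3.14,0,0,4],[2.83,-3.14,0,0,4]]]'

```text
clock: 17.85
tool_pos: [0.6279, -0.0892, 0.1257]
orientation: [-180.0, 0.0, -90.5]
force: [1.1, 1.3, -0.7]
opening: 0.0475
gripper_force: 30.0
```

>>> step_arm --moves '[[[2.83,-3.14,0,0,4],[0,0,-3,0,4],[0,0,-2.5,0,4],[0,0,0,0,4]]]'

```text
clock: 18.25
tool_pos: [0.6523, -0.1195, 0.0665]
orientation: [179.6, 0.0, -90.5]
force: [-1.1, -0.2, -0.9]
opening: 0.0474
gripper_force: 30.0
```

```bash
python3 chk.py w6
```

```text
[ 0.6523 -0.1195  0.0665] [179.6   0.  -90.5]
```

View pics/w6.png

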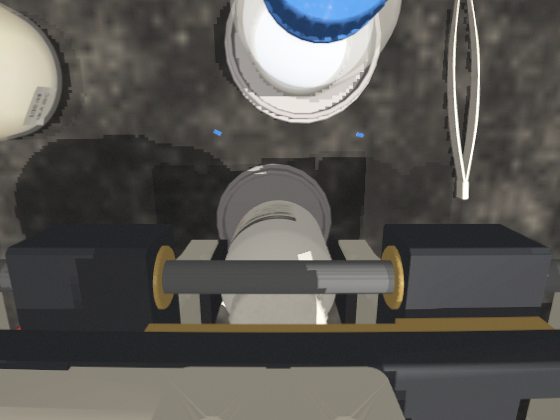

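>>> step_arm --moves '[[[0.1,0,-1.5,0,4],[0,0,-1.3,0,4],[0,0,-0.5,0,4],[0,0,-0.2,0,4],[0,0,0,0,4],[0,0,0,0,7.5],[0,0,0,0,7.5],[0,0,0,0,7.5],[0,0,0,0,7.5],[0,0,0,0,7.5]]]'

```text
clock: 19.3
tool_pos: [0.6563, -0.1193, 0.0357]
orientation: [-180.0, 0.0, -90.5]
force: [-0.4, 0.5, 0.1]
opening: 0.0743
gripper_force: 0.0
```

>>> step_arm --moves '[[[0,0,4,0,7.5],[0,0,4,0,7.5],[0,0,4,0,7.5],[0,0,4,0,7.5],[0,0,4,0,7.5],[-4,0,0,0,7.5],[-4,0,0,0,7.5],[-4,0,0,0,7.5],[-4,0,0,0,7.5],[-4,0,0,0,7.5]]]'

```text
clock: 20.3
tool_pos: [0.4545, -0.1194, 0.2355]
orientation: [-180.0, 0.0, -90.5]
force: [-0.2, -0.3, 1.0]
opening: 0.0745
gripper_force: 0.0
```

Run:
```python
from h import *
np.set_printoptions(suppress=True)
def mid(C,x,y,h,r):
    q=C[(abs(C[...,2]-h)<.006)&(np.hypot(C[...,0]-x,C[...,1]-y)<r)]
    return len(q),((np.percentile(q,2,axis=0)+np.percentile(q,98,axis=0))/2).round(4) if len(q)>5 else None
for n in('top','scene'):
    p,d=viewer.snapshot(n);C=cloud(viewer.camera_info(n),d);C[d==0]=9
    for k,a in dict(vial=(.641,0,.056,.02),small=(.656,-.118,.091,.03),med=(.638,-.225,.126,.03),large=(.678,.1145,.147,.03)).items():print(n,k,mid(C,*a))
    cv2.imwrite(f'pics/{n}9.png',p)
```

```text
top vial (84, array([ 0.6423, -0.002 ,  0.0553]))
top small (207, array([ 0.6577, -0.1151,  0.09  ]))
top med (315, array([ 0.6394, -0.2241,  0.1265]))
top large (305, array([0.6785, 0.1153, 0.1467]))
scene vial (78, array([ 0.6422, -0.0042,  0.0548]))
scene small (227, array([ 0.6584, -0.1173,  0.0899]))
scene med (398, array([ 0.6398, -0.2263,  0.1253]))
scene large (236, array([0.6784, 0.1135, 0.1453]))
```

View pics/scene9.png

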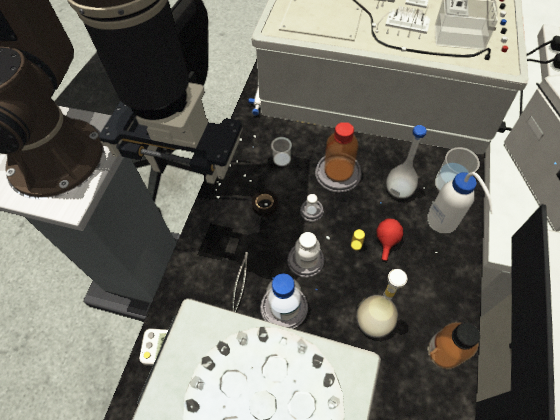

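The picture shows all four containers standing in their own holders: large bottle at (340,165), vial at (312,208), small bottle at (306,255), medium bottle at (284,305). Measured offsets are about 4 mm or less, heights show each one on its holder's floor, and the beaker and tape roll look unmoved.

```bash
python3 -c "
from plant import close_job
print(close_job())"
```

```text
the job is handed in; nothing more can be done
None
```

The job is handed in: the vial and all three bottles stand upright and released in their matching holders, within about 4 mm of centre by camera, and the beaker and tape roll look unmoved; the hand-in returned no verdict.

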